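# Click the speed selector to the green mark and confirm

## Task

Set the cutting machine's speed: with the fingertips, turn the black knurled dial on the grey control unit by friction, without pinching it, either way round, until its white pointer clicks into place at the green mark. Then press the blue button beside it right down and let it come up again. Leave the things lying round the unit where they are.

Things in the scene. Friction and masses are not known exactly. Their poses are not given: they have to be found in the camera images.
- unit: control unit fixed to the bench: grey housing 130 (x) x 190 (y) x 45 mm high. Origin: centre of its underside; z up, x away from the robot at yaw 0. Dial axis at y = -30 mm, button at y = +66 mm, both x = 0. Six flat marks round the dial, 60 deg apart: a larger green one on the -x side, five white. A 0.2 m board and tall machines fill the robot's left (y > 0.1 m): cross there drawn in and raised
- dial_top (a point): centre of the dial's flat top, on its axis, 69 mm above the bench. Black knurled disc, 96 mm across, 24 mm high, with a white pointer line on top from near the centre to the rim; rigid, no axial give. A fingertip pressed (5 to 20 N) on the top about 30 mm from the axis and led along the arc, or one against the rim, drags the dial round by friction
- pointer (a point): point on the dial's pointer line, 44 mm from the axis, at the height of the top face; turns with the dial
- green_mark (a point): centre of the green mark on the panel, 55.5 mm from the dial's axis (45 mm above the bench); the pointer line must end up directed at it
- dial (a joint): angle of the pointer from the green mark, rad, growing anticlockwise seen from above; at the green mark at 0 and again at 6.283 (the same place, both count; end stops 1.0 rad beyond each). Detents every 1.047 rad (60 deg), one at each mark: 0.09 N m takes it over the ridge halfway between two, then it pulls itself into the next once let go
- set_button (a joint): travel of the round blue push button, 26 mm across, on the unit's panel: 0 up, 0.006 m fully pressed; spring return, fully down takes 5 N
- set_button_top (a point): centre of the button's top face; it is pressed straight down
- collet_1: bystander, loose: small bright steel spindle collet standing upright on its flange, 21 x 21 x 40 mm as it lies at yaw 0 (x, y, height); origin at the centre of its underside. Not to be moved
- padlock_brass: bystander, loose: brass padlock lying on its side, 66 x 42 x 15 mm as it lies at yaw 0 (x, y, height); origin at the centre of its underside. Not to be moved
- car_fob: bystander, loose: black car-key remote lying flat, 35 x 63 x 15 mm as it lies at yaw 0 (x, y, height); origin at the centre of its underside. Not to be moved
- pen_2: bystander, loose: white and red pen lying flat, 11 x 145 x 9 mm as it lies at yaw 0 (x, y, height); origin at the centre of its underside. Not to be moved
- lock_cylinder_1: bystander, loose: silver-coloured euro lock cylinder lying flat, 41 x 65 x 17 mm as it lies at yaw 0 (x, y, height); origin at the centre of its underside. Not to be moved
- spare_cutter: bystander, loose: grey toothed cutter wheel lying flat, 64 x 64 x 7 mm as it lies at yaw 0 (x, y, height); origin at the centre of its underside. Not to be moved

How it is judged:
On the way, in this order (a step that is already met when the one before it is completed fails the run):
1. the dial rests with its pointer at the green mark ((value of joint dial between -0.15 and 0.15 rad or value of joint dial between 6.13319 and 6.43319 rad) and velocity of joint dial between -0.1 and 0.1 rad/s), for 0.3 s.
2. with the dial at the green mark, the blue button is pressed down ((value of joint dial between -0.15 and 0.15 rad or value of joint dial between 6.13319 and 6.43319 rad) and value of joint set_button above 0.0048 m), for 0.05 s.
At the end, for the whole second after the job is handed in: the dial rests in the detent at the green mark (within 0.15 rad) and the blue button, pressed after that, is up again (less than 1.5 mm down) (all of step 1 and value of joint set_button below 0.0015 m); the robot touches nothing.
It fails at once if the button is pressed while the pointer is away from the green mark (value of joint set_button above 0.003 m and not (value of joint dial between -0.15 and 0.15 rad or value of joint dial between 6.13319 and 6.43319 rad)).
It fails at once if the dial is straddled and pinched between the fingers instead of being turned by fingertip friction (contact force between the fingers and dial above 0.5 N and horizontal distance between the grasp point and dial_top below 0.025 m and z of the grasp point in the frame of dial_top below 0.011 m).
It fails at once if a bystander is moved or lifted (more than 12 mm) (distance of any of collet_1, padlock_brass, car_fob, pen_2, lock_cylinder_1, spare_cutter from where it was at the start of the episode above 0.012 m).
It also fails if it takes over 64 s, if anything falls off the work surface, if the arm or the gripper's body presses on something with over 40 N, if the wrist force passes 120 N, or if a joint passes its speed limit or range.

## Robot

A 6-joint arm with a two-finger parallel gripper is mounted at the origin on a cart in front of the work surface, level with it; the furniture and walls round the work are solid. World frame = base frame: x ahead of the robot, y to its left, z up, the work surface at z = 0. Lengths are in m, angles in rad, forces in N, time in s.
With the tool pointing down it reaches from about 0.3 to 0.85 m from the base axis. Payload 4.2 kg.
Tool frame: the origin (TCP) lies on the centre line of the jaws, within the pads' length; the fingertips stand ctrl.tips_ahead ahead of it and the grasp point (between the pads) lies 2 mm behind it (ctrl.tips_ahead is the distance from the TCP to the fingertips, in m); z points along the fingers, y is the line along which they close (so a half turn about z gives the same grasp; the last joint's range is limited). The gripper opens to 91 mm and grips with 3 to 60 N. Pads are 32 mm wide; open, the fingers measure 118 mm over their backs; the gripper's body (76 mm by 178 mm) begins 60 mm behind the grasp point.
Start: joints at [1.156, 0.32, 1.565, -0, 1.257, -0.02], TCP at [0.221, 0.531, 0.231] pointing down, gripper open.
Joint ranges: [-3.11, 3.11], [-0.84, 2.01], [0.21, 2.61], [-1.34, 4.49], [0.05, 2.63], [-2.56, 2.56]. Speed limits (rad/s): [2.57, 2.57, 3.14, 3.14, 3.14, 3.14].

## Interface

Orientations are given as a 3x3 rotation matrix whose columns are the frame's x, y, z axes.
In Python, from cell import monitor, optics, ctrl gives the robot as it stands.
- The arm moves only by the tool carry_out, never from a script. Its argument "plan" is a list of rows, each a list of 3 entries, a list of its own where there are three numbers: the turn, a rotation vector about the world's x, y, z in rad, then the shift along the world's x, y, z in m, then the opening, from 0 (shut) to 1 (fully open). A call has 1 to 5 rows; each row shifts and turns the commanded pose from where the row before left it; what a row does not reach is not made up. A row lasts 1/12 s, in which the tool goes at most 41.7 mm and 7.16 degrees, less where a joint would pass 70% of its speed; a pose out of reach is approached as far as the arm can. A call is refused whole if a number of a shift passes 0.0417 or a number of a turn 0.125, either way. A call with a gripper value outside its range is refused whole. The fingers move at their own pace and stop on an object; "grip_force" is the grip in N (left out, the last holds). Time passes only in rows, so rows that do not move let the fingers close. It gives the time, the measured TCP pose, the force, the opening and the grip force at its end, in the units of the state.
- monitor.sense(): the state, without advancing time (a new reading comes with each control period).
- optics.read_camera(name): name is "side" or "top"; returns (picture, depth): 420x560x3 uint8, red, green, blue; 420x560 float32, m along the optical axis (not along the pixel's ray), 0 where there is no reading.
- optics.camera_info(name): a dict with "mtx" (3x3 intrinsics, pixels), "camera_from_world" (4x4, takes a point from world to camera coordinates). Camera axes: x right, y up, looking along -z (the intrinsics and any distortion apply to the point x, -y, -z); pixel columns grow to the right and rows downward; lengths in m; the calibration is good to about 2 mm. A picture is of the moment at which its call begins. camera_info takes no time and is no camera call.
- ctrl.sign_off(): hands the job in; it is judged then, once.
The state is a dict: "time": time; "q": joint angles; "qd": joint speeds; "tau": joint torques, N m; "eef_pos": TCP position; "ee_rot": TCP orientation; "ft_force": force on the tool from outside, world axes, zero at the start; "torque": the same for the moment, N m; "width": opening from 0.0 (shut) to 1.0 (fully open); "grasp_force": force on a finger pad.
Only numpy, scipy, OpenCV 4.12 (cv2) and the standard library are available. Lean on these libraries where they do the work, as an engineer would, in place of code of your own. Each camera call takes 0.05 s, during which the arm holds its last target. There are 200 camera calls.

## Working session

There is one attempt and no reset: what is moved stays moved. The work goes in short steps, Python scripts to look and compute and a tool call to move; the robot and the scene stay as the last step left them, time stands still between calls to the robot, and variables do not carry over. Pictures are saved under pics/ and viewed, at most 10 in all, crops included, and the job is handed in when it is done.

Besides the shell and the picture viewer there is one more tool, called after "Emit:" as name(argument=value, ...), one argument or row to a line, values as JSON. carry_out: Moves the arm, as the interface text tells. Its arguments: {"type":"object","properties":{"plan":{"type":"array","items":{"type":"array"}},"grip_force":{"type":"number"}},"required":["plan"]}

```bash
mkdir -p pics
cat > h.py <<'E'
import numpy as np, cv2
from cell import monitor, optics, ctrl
def ray(name,u,v,z):
    i=optics.camera_info(name); K=np.array(i["mtx"]); T=np.linalg.inv(np.array(i["camera_from_world"]))
    d=np.linalg.inv(K)@[u,v,1]; d=T[:3,:3]@[d[0],-d[1],-d[2]]; o=T[:3,3]
    return o+d*(z-o[2])/d[2]
def snap(name,f):
    p,d=optics.read_camera(name); cv2.imwrite("pics/"+f,cv2.cvtColor(p,cv2.COLOR_RGB2BGR)); return p,d
def blobs(p,lo,hi,amin=30):
    h=cv2.cvtColor(p,cv2.COLOR_RGB2HSV); m=cv2.inRange(h,np.array(lo),np.array(hi))
    n,_,s,c=cv2.connectedComponentsWithStats(m); return [(c[k].round(1).tolist(),s[k].tolist()) for k in range(1,n) if s[k][4]>amin]
E
python3 - <<'E'
from h import *
s=monitor.sense(); print(s["eef_pos"],s["ee_rot"],s["width"],s["time"],ctrl.tips_ahead)
for n in("top","side"):
    p,d=snap(n,n+"0.png"); i=optics.camera_info(n); print(n,{k:v for k,v in i.items()})
    print("g",blobs(p,(45,100,60),(80,255,255))); print("b",blobs(p,(100,130,60),(125,255,255)))
E
```

```text
[0.22096833 0.53035485 0.23013901] [[-9.23097891e-01  3.84564484e-01 -6.64462091e-04]
 [ 3.84565058e-01  9.23096539e-01 -1.57984878e-03]
 [ 5.80892465e-06 -1.71388398e-03 -9.99998531e-01]] 0.9928983420951044 0.0 0.017
top {'mtx': array([[518.10267243,   0.        , 278.19079027],
       [  0.        , 518.10267243, 205.6155557 ],
       [  0.        ,   0.        ,   1.        ]]), 'camera_from_world': array([[-0.02809952, -0.99960459, -0.0010393 , -0.12382567],
       [ 0.99324124, -0.02803775,  0.11263089, -0.54940649],
       [-0.11261549,  0.0021326 ,  0.99363635, -0.87174835],
       [ 0.        ,  0.        ,  0.        ,  1.        ]])}
g [([301.2, 254.3], [298, 251, 7, 7, 38])]
b [([239.3, 56.1], [219, 27, 40, 61, 1335]), ([469.2, 178.0], [466, 161, 7, 43, 111]), ([242.6, 224.5], [234, 216, 18, 17, 226])]
side {'mtx': array([[533.04032542,   0.        , 277.77356386],
       [  0.        , 533.04032542, 211.75308138],
       [  0.        ,   0.        ,   1.        ]]), 'camera_from_world': array([[-0.56976455, -0.82167143,  0.01498046,  0.18870868],
       [ 0.70512981, -0.47942717,  0.52243807, -0.48462894],
       [-0.42209039,  0.30822986,  0.85254563, -0.6573295 ],
       [ 0.        ,  0.        ,  0.        ,  1.        ]])}
g [([324.0, 243.9], [320, 240, 9, 8, 49])]
b [([53.8, 57.1], [41, 42, 27, 31, 492]), ([420.5, 118.9], [396, 96, 63, 53, 575]), ([164.6, 118.4], [153, 111, 26, 18, 143]), ([256.0, 245.3], [248, 237, 17, 17, 226]), ([382.3, 300.2], [351, 270, 74, 54, 212]), ([338.1, 332.8], [330, 325, 18, 15, 102]), ([260.7, 385.1], [209, 340, 116, 80, 454])]
```

View pics/top0.png

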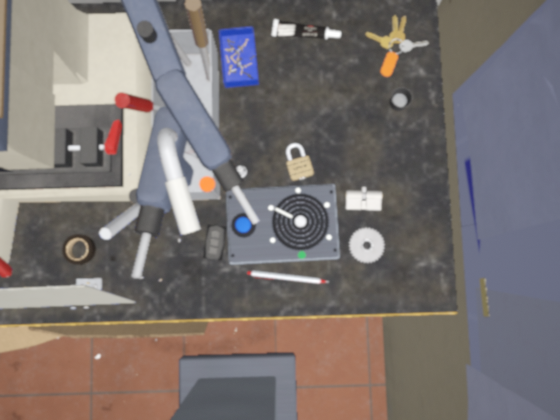

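View pics/side0.png

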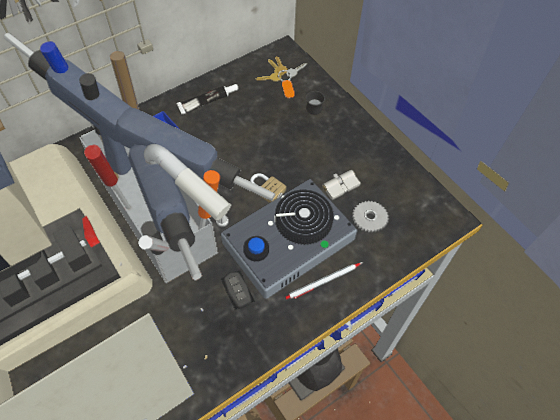

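Run:
```python
from h import *
def proj(n,X):
    i=optics.camera_info(n); c=np.array(i["camera_from_world"])@[*X,1]; q=np.array(i["mtx"])@[c[0],-c[1],-c[2]]; return (q[:2]/q[2]).round(1)
print("tcp",proj("top",(0.22,.53,.23)),proj("side",(0.22,.53,.23)),"base",proj("top",(0,0,0)))
g=ray("top",301.2,254.3,.045);b=ray("top",242.6,224.5,.05);print("top",g,b)
g2=ray("side",324,243.9,.045);b2=ray("side",256,245.3,.05);print("side",g2,b2)
p,d=optics.read_camera("top")
G=(g+g2)/2;B=(b+b2)/2
# solve yaw: vec button->green local = (-.0555, -.096)
v=(G-B)[:2]; yaw=np.arctan2(v[1],v[0])-np.arctan2(-.096,-.0555); c,s=np.cos(yaw),np.sin(yaw);R=np.array([[c,-s],[s,c]])
m=(G+B)[:2]/2; D=m-R@[-.02775,.018-.0]+0
D=m-R@np.array([-.02775,.048]); print("len",np.hypot(*v),np.hypot(.096,.0555),"yaw",yaw,"dial",D,"G",G,"B",B)
for n in("top","side"):
    print(n,"dial px",proj(n,(*D,.069)))
    p,_=optics.read_camera(n); u,v_=proj(n,(*D,.069)).astype(int)
    cr=p[v_-50:v_+50,u-75:u+75]; cv2.imwrite(f"pics/c_{n}.png",cv2.resize(cv2.cvtColor(cr,cv2.COLOR_RGB2BGR),None,fx=5,fy=5,interpolation=2)); print("crop origin",u-75,v_-50)
    # sample ring on dial top at 35-44 mm: bright angle
    a=np.arange(0,360,3); val=[np.mean([p[tuple(proj(n,(D[0]+r*np.cos(t),D[1]+r*np.sin(t),.069)).astype(int)[::-1])].mean() for r in(.03,.034,.038,.042)]) for t in np.radians(a)+yaw+np.pi]
    k=np.argsort(val)[-6:]; print("brightest angles from green",a[k],np.round(np.array(val)[k]),np.median(val))
```

```text
tcp [-234.6  454.1] [-225.2  844. ] base [204.6 532.1]
top [ 0.45989855 -0.17591072  0.045     ] [ 0.51298331 -0.0778717   0.05      ]
side [ 0.45819276 -0.17879208  0.045     ] [ 0.51608665 -0.08460507  0.05      ]
len 0.1109809771992974 0.11088845746965732 yaw 0.0005929747392090512 dial [ 0.51456877 -0.17727843] G [ 0.45904565 -0.1773514   0.045     ] B [ 0.51453498 -0.08123838  0.05      ]
top dial px [301.6 221. ]
crop origin 226 171
brightest angles from green [252 237 249 246 240 243] [113. 126. 159. 219. 220. 243.] 82.66666666666667
side dial px [303.6 212.2]
crop origin 228 162
brightest angles from green [147 150 249 240 246 243] [ 95.  99. 104. 136. 199. 254.] 61.83333333333333
```

View pics/c_top.png

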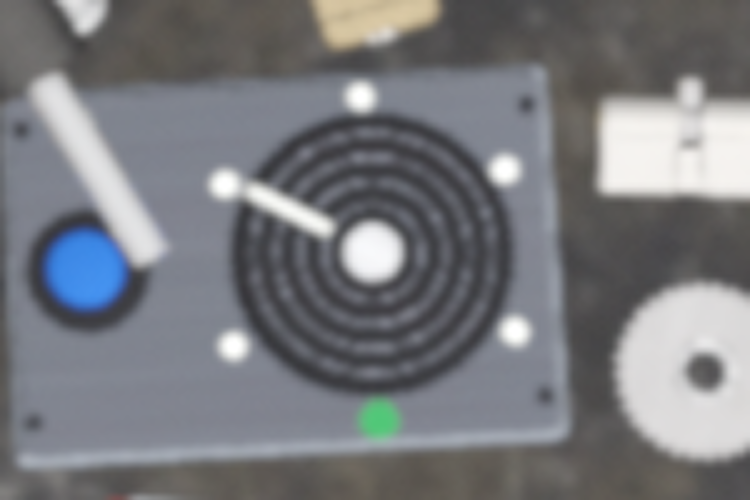

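Run:
```python
from h import *
P=[]
for n in("top","side"):
    p,d=optics.read_camera(n); i=optics.camera_info(n);K=np.array(i["mtx"]);T=np.linalg.inv(np.array(i["camera_from_world"]))
    v,u=np.nonzero(d>0); z=d[v,u]; x=(u-K[0,2])/K[0,0]*z; y=(v-K[1,2])/K[1,1]*z
    P.append((T[:3,:3]@np.array([x,-y,-z])+T[:3,3:4]).T)
    for q in ([(222,165),(240,195),(253,218),(242,224),(150,215),(175,70)] if n=="top" else [(271,193),(250,185),(190,270),(130,50),(210,205)]):
        k=np.nonzero((v==q[1])&(u==q[0]))[0]; print(n,q,P[-1][k].round(3))
P=np.vstack(P)
print("max height cm; rows x, cols y from +.6 to -.3")
ys=np.arange(.5,-.31,-.05); print("      ",*(f"{y:+.2f}" for y in ys))
for x in np.arange(.1,.85,.05):
    print(f"{x:.2f}",*(f"{100*P[k,2].max():5.0f}" if (k:=(abs(P[:,0]-x)<.025)&(abs(P[:,1]-y)<.025)).any() else "    ." for y in ys))
```

```text
top (222, 165) [[ 0.585 -0.062  0.211]]
top (240, 195) [[ 0.543 -0.085  0.199]]
top (253, 218) [[ 0.51  -0.103  0.195]]
top (242, 224) [[ 0.512 -0.078  0.067]]
top (150, 215) [[0.514 0.032 0.243]]
top (175, 70) [[ 0.713 -0.002  0.242]]
side (271, 193) [[ 0.507 -0.107  0.194]]
side (250, 185) [[ 0.533 -0.089  0.197]]
side (190, 270) [[0.442 0.051 0.249]]
side (130, 50) [[ 0.949 -0.096  0.128]]
side (210, 205) [[ 0.499 -0.011  0.259]]
max height cm; rows x, cols y from +.6 to -.3
       +0.50 +0.45 +0.40 +0.35 +0.30 +0.25 +0.20 +0.15 +0.10 +0.05 +0.00 -0.05 -0.10 -0.15 -0.20 -0.25 -0.30
0.10   -79   -79   -79   -79   -79   -79   -70   -69   -26   -26   -25   -25   -24   -69   -70   -79   -79
0.15   -79   -79   -79   -79   -79   -79   -70   -69   -69   -69   -69   -69   -69   -69   -70   -79   -79
0.20   -79   -79   -79   -79   -79   -79   -79   -79   -79   -79   -79   -79   -79   -79   -79   -79   -79
0.25   -52     .     .     .     .     .     .     .   -79   -79   -79   -79   -79   -79   -79   -79   -79
0.30   -52     .   -22   -22   -22   -22   -22   -21   -21   -21     .     .    
[... 396 characters left out ...]
   0    28    28    27    26    20     7     7     5     1
0.55     .     .     .     5     6     6     6     6     5    25    27    26    21     7     8     5     2
0.60     .     .     .     6     9    26    36    41     8    25    28    24    21     5     5     5     2
0.65     .     .     .     .     9    13    33    41    24    24    26    24     1     2     2     1     1
0.70     .     .     .     .     .     8    34    41    24    24    25    24     0     1     1     1     1
0.75     .     .     .     .     .    10    32    41     6    28    28    10     3     1     1     1     1
0.80     .     .     .     .     .     .    32     6     6    31    26    26     3     1     1     1     1
```

Run:
```python
from h import *
p=cv2.imread("pics/side0.png"); cv2.imwrite("pics/s2.png",cv2.resize(p[20:300,20:320],None,fx=2.1,fy=2.1,interpolation=2))
```

```text
(no output)
```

View pics/s2.png

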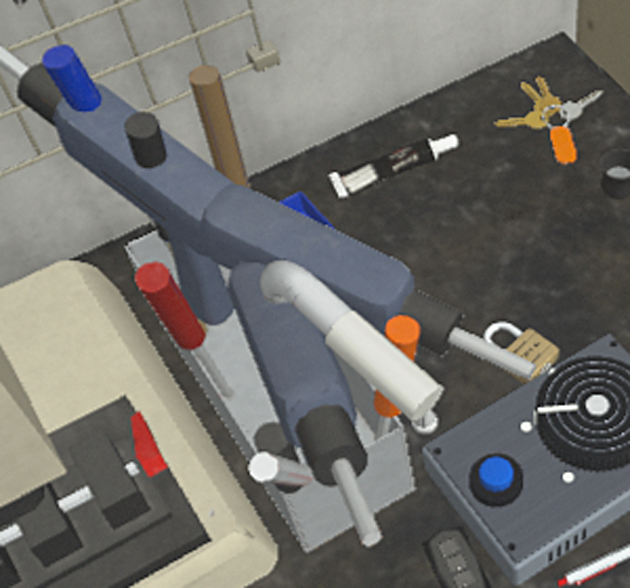

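Emit:
carry_out(
  plan=[
    [[0,0,0],[0,-0.012,0.036],0],
    [[0,0,0],[0,-0.012,0.036],0],
    [[0,0,0],[0,-0.02,0.034],0],
    [[0,0,-0.1],[0,-0.025,0.03],0],
    [[0,0,-0.1],[0.005,-0.03,0.026],0],
  ],
  grip_force=10,
)

```text
time: 0.77
eef_pos: [0.2257, 0.4316, 0.3951]
ee_rot: [[-0.827, 0.563, 0.001], [0.563, 0.827, 0.002], [0.001, 0.002, -1.0]]
ft_force: [1.1, 0.6, 0.6]
width: 0.664
grasp_force: 0.0
```

Emit:
carry_out(
  plan=[
    [[0,0,-0.12],[0.012,-0.034,0.002],0],
    [[0,0,-0.12],[0.014,-0.035,0],0],
    [[0,0,-0.12],[0.014,-0.035,0],0],
    [[0,0,-0.12],[0.014,-0.036,0],0],
    [[0,0,-0.12],[0.014,-0.036,0],0],
  ],
)

```text
time: 1.18
eef_pos: [0.2942, 0.2541, 0.3952]
ee_rot: [[-0.363, 0.932, 0.001], [0.932, 0.363, 0.0], [0.0, 0.001, -1.0]]
ft_force: [1.5, 0.5, 0.5]
width: 0.298
grasp_force: 0.0
```

Emit:
carry_out(
  plan=[
    [[0,0,-0.12],[0.014,-0.037,0],0],
    [[0,0,-0.12],[0.014,-0.037,0],0],
    [[0,0,-0.12],[0.013,-0.038,0],0],
    [[0,0,-0.12],[0.012,-0.038,0],0],
    [[0,0,-0.12],[0.012,-0.038,0],0],
  ],
)

```text
time: 1.6
eef_pos: [0.3591, 0.0659, 0.3953]
ee_rot: [[0.228, 0.974, 0.001], [0.974, -0.228, 0.0], [0.0, 0.001, -1.0]]
ft_force: [1.2, 0.1, -0.2]
width: 0.005
grasp_force: 0.0
```

Emit:
carry_out(
  plan=[
    [[0,0,-0.12],[0.01,-0.039,0],0],
    [[0,0,-0.1],[0.01,-0.039,0],0],
    [[0,0,0],[0.01,-0.039,0],0],
    [[0,0,0],[0.01,-0.039,0],0],
    [[0,0,0],[0.01,-0.039,0],0],
  ],
)

```text
time: 2.02
eef_pos: [0.4089, -0.1293, 0.3953]
ee_rot: [[0.43, 0.903, 0.001], [0.903, -0.43, -0.0], [0.0, 0.001, -1.0]]
ft_force: [0.1, 1.6, 0.1]
width: 0.005
grasp_force: 0.0
```

Emit:
carry_out(
  plan=[
    [[0,0,-0.1],[0.03,-0.025,0],0],
    [[0,0,0],[0.03,-0.025,-0.01],0],
    [[0,0,0],[0.03,-0.024,-0.015],0],
    [[0,0,0],[0,0,-0.04],0],
    [[0,0,0],[0,0,-0.04],0],
  ],
)

```text
time: 2.43
eef_pos: [0.5012, -0.2031, 0.2889]
ee_rot: [[0.519, 0.855, 0.003], [0.855, -0.519, -0.001], [0.0, 0.003, -1.0]]
ft_force: [0.4, 0.1, -1.2]
width: 0.004
grasp_force: 0.0
```

Emit:
carry_out(
  plan=[
    [[0,0,0],[0,0,-0.04],0],
    [[0,0,0],[0,0,-0.04],0],
    [[0,0,0],[0,0,-0.04],0],
    [[0,0,0],[0,0,-0.04],0],
    [[0,0,0],[0,0,-0.02],0],
  ],
)

```text
time: 2.85
eef_pos: [0.4964, -0.2001, 0.1055]
ee_rot: [[0.518, 0.856, -0.007], [0.856, -0.518, 0.003], [-0.001, -0.007, -1.0]]
ft_force: [0.8, 1.0, -0.4]
width: 0.004
grasp_force: 0.0
```

Emit:
carry_out(
  plan=[
    [[0,0,0],[0,0,-0.008],0],
    [[0,0,0],[0,0,-0.005],0],
    [[0,0,0],[0,0,0],0],
    [[0,0,0],[0,0,0],0],
  ],
)

```text
time: 3.18
eef_pos: [0.5003, -0.2017, 0.0985]
ee_rot: [[0.518, 0.856, 0.003], [0.856, -0.518, -0.001], [0.0, 0.003, -1.0]]
ft_force: [-0.4, 0.5, 0.1]
width: 0.004
grasp_force: 0.0
```

Emit:
carry_out(
  plan=[
    [[0,0,0],[0,0,-0.006],0],
    [[0,0,0],[0,0,-0.004],0],
    [[0,0,0],[0,0,-0.002],0],
    [[0,0,0],[0,0,-0.001],0],
    [[0,0,0],[0,0,0],0],
  ],
)

```text
time: 3.6
eef_pos: [0.4999, -0.2016, 0.0862]
ee_rot: [[0.517, 0.856, 0.002], [0.856, -0.517, -0.001], [0.0, 0.003, -1.0]]
ft_force: [-2.3, 0.4, 12.6]
width: 0.006
grasp_force: 6.1
```

Emit:
carry_out(
  plan=[
    [[0,0,0.112],[0.0029,-0.0015,0],0],
    [[0,0,0.112],[0.003,-0.0011,0],0],
    [[0,0,0.112],[0.0031,-0.0008,0],0],
    [[0,0,0.112],[0.0032,-0.0004,0],0],
    [[0,0,0.112],[0.0032,-0.0001,0],0],
  ],
)

```text
time: 4.02
eef_pos: [0.516, -0.2059, 0.0862]
ee_rot: [[-0.021, 1.0, 0.004], [1.0, 0.021, -0.002], [-0.002, 0.004, -1.0]]
ft_force: [-0.6, 0.3, 9.1]
width: 0.006
grasp_force: 4.8
```

Emit:
carry_out(
  plan=[
    [[0,0,0.112],[0.0032,0.0003,0],0],
    [[0,0,0.112],[0.0032,0.0006,0],0],
    [[0,0,0.112],[0.0031,0.001,0],0],
    [[0,0,0.112],[0.003,0.0013,0],0],
    [[0,0,0.112],[0.0028,0.0016,0],0],
  ],
)

```text
time: 4.43
eef_pos: [0.532, -0.2011, 0.0863]
ee_rot: [[-0.549, 0.836, 0.005], [0.836, 0.549, -0.002], [-0.005, 0.003, -1.0]]
ft_force: [-1.2, 0.2, 9.7]
width: 0.003
grasp_force: 4.7
```

```bash
cat > dial.py <<'E'
from h import *
import sys
D=np.array([0.5146,-0.1773])
s=monitor.sense(); print(np.round(s["eef_pos"],4),np.round(s["ft_force"],1))
def proj(n,X):
    i=optics.camera_info(n); c=np.array(i["camera_from_world"])@[*X,1]; q=np.array(i["mtx"])@[c[0],-c[1],-c[2]]; return (q[:2]/q[2])
for n in("top","side"):
    p,_=snap(n,sys.argv[1]+n+".png")
    a=np.arange(0,360,3); val=[np.mean([p[tuple(proj(n,(D[0]+r*np.cos(t),D[1]+r*np.sin(t),.069)).astype(int)[::-1])].mean() for r in(.03,.034,.038,.042)]) for t in np.radians(a)+np.pi]
    k=np.argsort(val)[-6:]; print(n,a[k],np.round(np.array(val)[k]))
E
python3 dial.py a
```

```text
[ 0.532  -0.2011  0.0863] [-1.2  0.2  9.7]
top [162 153 309 300 303 306] [169. 169. 199. 204. 239. 248.]
side [171  60  48 180 123 126] [67. 67. 67. 68. 69. 70.]
```

Emit:
carry_out(
  plan=[
    [[0,0,0],[0,0,0.01],0],
    [[0,0,-0.125],[-0.005,0,0.005],0],
    [[0,0,-0.125],[-0.005,0,0],0],
    [[0,0,-0.125],[-0.005,0,0],0],
    [[0,0,-0.125],[-0.005,0,0],0],
  ],
)

```text
time: 4.95
eef_pos: [0.5096, -0.2003, 0.0996]
ee_rot: [[-0.07, 0.998, 0.001], [0.998, 0.07, -0.0], [-0.0, 0.001, -1.0]]
ft_force: [0.0, 0.3, 0.1]
width: 0.004
grasp_force: 0.0
```

Emit:
carry_out(
  plan=[
    [[0,0,-0.125],[-0.004,0,0],0],
    [[0,0,-0.125],[-0.004,0,0],0],
    [[0,0,-0.125],[-0.004,0,0],0],
    [[0,0,-0.125],[0,0,0],0],
    [[0,0,-0.12],[0,0,0],0],
  ],
)

```text
time: 5.37
eef_pos: [0.4975, -0.2003, 0.0995]
ee_rot: [[0.523, 0.852, 0.0], [0.852, -0.523, 0.0], [0.0, 0.0, -1.0]]
ft_force: [0.1, -0.4, 0.6]
width: 0.008
grasp_force: 0.0
```

```bash
python3 dial.py b; python3 -c "
from h import *
print(monitor.sense()['ee_rot'].round(3) if hasattr(monitor.sense()['ee_rot'],'round') else monitor.sense()['ee_rot'])"
```

```text
[ 0.4975 -0.2003  0.0995] [ 0.1 -0.4  0.6]
top [147 135 138 159 156 153] [192. 193. 193. 193. 193. 193.]
side [171 225 195 306 300 303] [ 73.  73.  74. 109. 134. 158.]
[[ 0.518  0.856  0.   ]
 [ 0.856 -0.518 -0.   ]
 [ 0.     0.    -1.   ]]
```

Emit:
carry_out(
  plan=[
    [[0,0,0],[0.002,-0.0015,-0.006],0],
    [[0,0,0],[0,0,-0.004],0],
    [[0,0,0],[0,0,-0.003],0],
    [[0,0,0],[0,0,-0.0012],0],
    [[0,0,0],[0,0,0],0],
  ],
)

```text
time: 5.88
eef_pos: [0.5002, -0.2021, 0.0862]
ee_rot: [[0.516, 0.857, 0.001], [0.857, -0.516, -0.001], [-0.0, 0.001, -1.0]]
ft_force: [-2.4, 2.3, 11.4]
width: 0.002
grasp_force: 6.1
```

Emit:
carry_out(
  plan=[
    [[0,0,0.112],[0.0029,-0.0015,0],0],
    [[0,0,0.112],[0.003,-0.0011,0],0],
    [[0,0,0.112],[0.0031,-0.0008,0],0],
    [[0,0,0.112],[0.0032,-0.0004,0],0],
    [[0,0,0.112],[0.0032,-0.0001,0],0],
  ],
)

```text
time: 6.3
eef_pos: [0.5165, -0.2062, 0.0863]
ee_rot: [[-0.023, 1.0, 0.003], [1.0, 0.023, -0.001], [-0.001, 0.003, -1.0]]
ft_force: [-0.1, 1.6, 10.2]
width: 0.006
grasp_force: 4.8
```

Emit:
carry_out(
  plan=[
    [[0,0,0.112],[0.0032,0.0003,0],0],
    [[0,0,0.112],[0.0032,0.0006,0],0],
    [[0,0,0.112],[0.0031,0.001,0],0],
    [[0,0,0.112],[0.003,0.0013,0],0],
    [[0,0,0.112],[0.0028,0.0016,0],0],
  ],
)

```text
time: 6.72
eef_pos: [0.5323, -0.2013, 0.0863]
ee_rot: [[-0.55, 0.835, 0.004], [0.835, 0.55, -0.001], [-0.003, 0.003, -1.0]]
ft_force: [-0.8, 0.0, 8.8]
width: 0.008
grasp_force: 4.8
```

Emit:
carry_out(
  plan=[
    [[0,0,0],[0,0,0.01],0],
    [[0,0,0],[0,0,0.01],0],
    [[0,0,-0.12],[0,0,0.02],0],
    [[0,0,-0.12],[0,-0.01,0.03],0],
    [[0,0,-0.12],[0,-0.01,0.035],0],
  ],
)

```text
time: 7.13
eef_pos: [0.5291, -0.2203, 0.1897]
ee_rot: [[-0.208, 0.978, -0.004], [0.978, 0.208, 0.002], [0.003, -0.004, -1.0]]
ft_force: [0.5, -0.1, -0.6]
width: 0.003
grasp_force: 0.0
```

```bash
python3 dial.py c
```

```text
[ 0.5291 -0.2203  0.1897] [ 0.5 -0.1 -0.6]
top [168 324 354   3   0 357] [163. 163. 187. 188. 234. 243.]
side [144 165   3 162 141 147] [ 87.  88.  89.  89.  96. 101.]
```

Emit:
carry_out(
  plan=[
    [[0,0,0],[-0.037,0,0.015],0],
    [[0,0,-0.12],[-0.037,0,0.015],0],
    [[0,0,-0.12],[-0.037,0,0.015],0],
    [[0,0,-0.12],[-0.02,0,0.015],0],
    [[0,0,-0.12],[0,0,0],0],
  ],
)

```text
time: 7.65
eef_pos: [0.3963, -0.2209, 0.2526]
ee_rot: [[0.269, 0.963, 0.002], [0.963, -0.269, -0.002], [-0.002, 0.002, -1.0]]
ft_force: [0.6, 0.4, -0.0]
width: 0.002
grasp_force: 0.0
```

Emit:
carry_out(
  plan=[
    [[0,0,-0.12],[0,0,0],0],
    [[0,0,-0.12],[0,0,0],0],
    [[0,0,-0.12],[0,0,0],0],
    [[0,0,-0.12],[0,0,0],0],
    [[0,0,-0.12],[0,0,0],0],
  ],
)

```text
time: 8.07
eef_pos: [0.3989, -0.2207, 0.2496]
ee_rot: [[0.765, 0.644, -0.001], [0.644, -0.765, 0.0], [-0.0, -0.001, -1.0]]
ft_force: [-0.3, 0.1, 0.2]
width: -0.0
grasp_force: 0.0
```

Emit:
carry_out(
  plan=[
    [[0,0,-0.12],[0,0,0],0],
    [[0,0,-0.12],[0,0,0],0],
    [[0,0,-0.12],[0,0,0],0],
    [[0,0,-0.12],[0,0,0],0],
    [[0,0,-0.12],[0,0,0],0],
  ],
)

```text
time: 8.48
eef_pos: [0.399, -0.2207, 0.2496]
ee_rot: [[0.995, 0.1, -0.001], [0.1, -0.995, 0.0], [-0.001, -0.0, -1.0]]
ft_force: [0.4, -0.3, -0.2]
width: 0.007
grasp_force: 0.0
```

Emit:
carry_out(
  plan=[
    [[0,-0.12,0],[0,0,0],0],
    [[0,-0.12,0],[0,0,0],0],
    [[0,-0.12,0],[0,0,0],0],
    [[0,-0.12,0],[0,0,0],0],
    [[0,-0.12,0],[0,0,0],0],
  ],
)

```text
time: 8.9
eef_pos: [0.3988, -0.2197, 0.2499]
ee_rot: [[0.829, 0.09, 0.552], [0.107, -0.994, 0.001], [0.549, 0.058, -0.834]]
ft_force: [0.4, 1.1, 0.3]
width: -0.0
grasp_force: 0.0
```

Emit:
carry_out(
  plan=[
    [[0,-0.12,0],[0,0,0],0],
    [[0,-0.06,0],[0,0,0],0],
    [[0,0,0],[0,0,0],0],
  ],
)

```text
time: 9.15
eef_pos: [0.3976, -0.2177, 0.247]
ee_rot: [[0.745, 0.083, 0.661], [0.103, -0.995, 0.01], [0.659, 0.061, -0.75]]
ft_force: [-0.2, -0.0, -0.2]
width: 0.004
grasp_force: 0.0
```

```bash
python3 dial.py d; python3 -c "
from h import *
print(np.round(monitor.sense()['q'],2))
b=blobs(optics.read_camera('top')[0],(100,130,60),(125,255,255)); print(b)
print(ray('top',242.6,224.5,.067),ray('side',256,245.3,.067))"
```

```text
[ 0.3976 -0.2177  0.247 ] [-0.2 -0.  -0.2]
top [  6 351 354   3   0 357] [107. 135. 191. 192. 239. 248.]
side [348 147 357   6   0   3] [ 92.  95. 113. 135. 250. 255.]
[-0.9  -0.08  2.21  0.89  0.74 -0.04]
[([239.3, 56.1], [219, 27, 40, 61, 1338]), ([469.2, 177.9], [466, 161, 7, 43, 109]), ([242.6, 224.4], [235, 216, 17, 17, 225])]
[ 0.51164837 -0.07902285  0.067     ] [ 0.50839309 -0.07991408  0.067     ]
```

Emit:
carry_out(
  plan=[
    [[0,0,0],[0,0.027,-0.025],0],
    [[0,0,0],[0,0.028,-0.025],0],
    [[0,0,0],[0,0.028,-0.025],0],
    [[0,0,0],[0,0.028,-0.025],0],
    [[0,0,0],[0,0.028,-0.025],0],
  ],
)

```text
time: 9.72
eef_pos: [0.4044, -0.0989, 0.1456]
ee_rot: [[0.736, 0.093, 0.671], [0.11, -0.994, 0.017], [0.668, 0.062, -0.741]]
ft_force: [2.5, 1.3, 0.0]
width: 0.007
grasp_force: 0.0
```

Emit:
carry_out(
  plan=[
    [[0,0,0],[0.02,0,0],0],
    [[0,0,0],[0.02,0,-0.005],0],
    [[0,0,0],[0,0,-0.005],0],
    [[0,0,0],[0,0,0],0],
  ],
)

```text
time: 10.05
eef_pos: [0.4467, -0.1005, 0.1367]
ee_rot: [[0.734, 0.093, 0.672], [0.11, -0.994, 0.016], [0.67, 0.062, -0.74]]
ft_force: [-0.2, 0.1, -0.4]
width: 0.007
grasp_force: 0.0
```

Emit:
carry_out(
  plan=[
    [[0,0,0],[0.01,0.011,-0.018],0],
    [[0,0,0],[0.018,0.01,-0.012],0],
    [[0,0,0],[0.02,0,-0.004],0],
    [[0,0,0],[0.018,0,0],0],
    [[0,0,0],[0,0,0],0],
  ],
)

```text
time: 10.47
eef_pos: [0.5099, -0.0845, 0.1126]
ee_rot: [[0.73, 0.093, 0.677], [0.11, -0.994, 0.018], [0.675, 0.061, -0.735]]
ft_force: [0.8, -0.6, 0.4]
width: 0.001
grasp_force: 0.0
```

```bash
python3 -c "
from h import *
s=monitor.sense();print(s['eef_pos'],s['ft_force'])
p,_=snap('side','e.png'); cv2.imwrite('pics/e2.png',cv2.resize(cv2.cvtColor(p[130:330,180:420],4),None,fx=3,fy=3))"
```

```text
[ 0.50987694 -0.08445706  0.11255421] [ 0.80638133 -0.59644813  0.3766798 ]
```

View pics/e2.png

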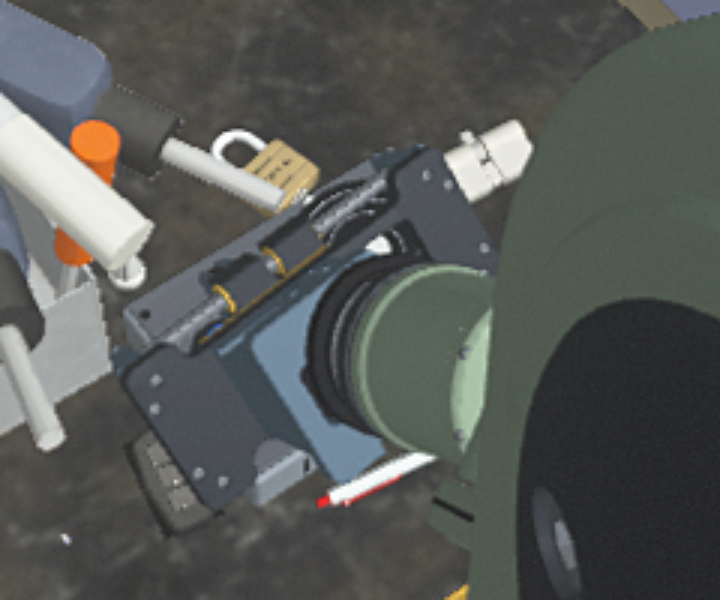

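Emit:
carry_out(
  plan=[
    [[0,0,0],[0.003,0.004,-0.008],0],
    [[0,0,0],[0,0,-0.008],0],
    [[0,0,0],[0,0,-0.003],0],
    [[0,0,0],[0,0,0],0],
  ],
)

```text
time: 10.85
eef_pos: [0.5078, -0.0806, 0.0917]
ee_rot: [[0.734, 0.091, 0.673], [0.107, -0.994, 0.017], [0.671, 0.06, -0.739]]
ft_force: [-0.6, -0.6, 1.2]
width: 0.003
grasp_force: 0.1
```

Emit:
carry_out(
  plan=[
    [[0,0,0],[0,0,-0.003],0],
    [[0,0,0],[0,0,-0.002],0],
    [[0,0,0],[0,0,0],0],
  ],
)

```text
time: 11.1
eef_pos: [0.5086, -0.0809, 0.0874]
ee_rot: [[0.732, 0.09, 0.675], [0.108, -0.994, 0.016], [0.672, 0.061, -0.738]]
ft_force: [-2.1, 0.3, 3.2]
width: 0.005
grasp_force: 1.7
```

Emit:
carry_out(
  plan=[
    [[0,0,0],[0,0,-0.0015],0],
    [[0,0,0],[0,0,-0.0015],0],
    [[0,0,0],[0,0,-0.0005],0],
    [[0,0,0],[0,0,0],0],
  ],
)

```text
time: 11.43
eef_pos: [0.5089, -0.0808, 0.0843]
ee_rot: [[0.732, 0.09, 0.676], [0.108, -0.994, 0.016], [0.673, 0.061, -0.737]]
ft_force: [-6.2, 1.0, 10.1]
width: 0.005
grasp_force: 5.1
```

Emit:
carry_out(
  plan=[
    [[0,0,0],[0,0,-0.0008],0],
    [[0,0,0],[0,0,0],0],
    [[0,0,0],[0,0,0],0],
  ],
)

```text
time: 11.68
eef_pos: [0.5089, -0.0808, 0.0841]
ee_rot: [[0.731, 0.09, 0.677], [0.108, -0.994, 0.016], [0.674, 0.061, -0.736]]
ft_force: [-8.1, 0.0, 13.6]
width: 0.003
grasp_force: 7.2
```

Emit:
carry_out(
  plan=[
    [[0,0,0],[0,0,0.01],0],
    [[0,0,0],[-0.01,0,0.015],0],
    [[0,0,0],[-0.03,-0.01,0.01],0],
    [[0,0,0],[-0.03,-0.02,0.02],0],
    [[0,0,0],[-0.02,-0.03,0.02],0],
  ],
)

```text
time: 12.1
eef_pos: [0.4442, -0.1159, 0.1407]
ee_rot: [[0.726, 0.094, 0.681], [0.108, -0.994, 0.022], [0.679, 0.058, -0.732]]
ft_force: [0.3, 0.4, -0.4]
width: 0.009
grasp_force: 0.0
```

Emit:
carry_out(
  plan=[
    [[0,0,0],[0,-0.03,0.02],0],
    [[0,0,0],[0,-0.03,0.02],0],
    [[0,0,0],[0,-0.03,0.02],0],
    [[0,0,0],[0,0,0],0],
    [[0,0,0],[0,0,0],0],
  ],
)

```text
time: 12.52
eef_pos: [0.4491, -0.1954, 0.1946]
ee_rot: [[0.719, 0.091, 0.689], [0.107, -0.994, 0.019], [0.686, 0.061, -0.725]]
ft_force: [-0.2, 0.7, -0.4]
width: 0.005
grasp_force: 0.0
```

```bash
python3 dial.py f; python3 -c "
from h import *
b=blobs(optics.read_camera('top')[0],(100,130,60),(125,255,255)); print(b)
d=optics.read_camera('top')[1]; print(d[224,242],d[222:227,240:245].mean())"
```

```text
[ 0.4491 -0.1954  0.1946] [-0.2  0.7 -0.4]
top [  6 351 354   3   0 357] [107. 136. 191. 192. 239. 248.]
side [348 147 357   6   0   3] [ 91.  95. 113. 135. 250. 255.]
[([239.3, 56.1], [219, 27, 40, 61, 1338]), ([469.2, 177.8], [466, 161, 7, 43, 110]), ([242.6, 224.4], [235, 216, 17, 17, 225])]
0.8631349 0.8624425
```

View pics/ftop.png

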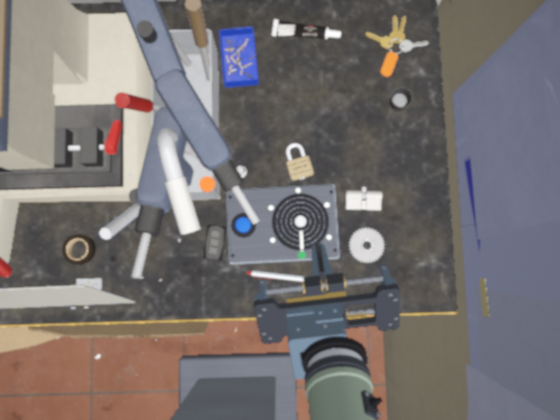

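The picture shows the pointer at (302,240) aimed at the green mark at (301,254). The blue button at (242,224) is up, the surrounding things have not moved, and the gripper is clear of everything.

```bash
python3 -c "
from cell import ctrl
print(ctrl.sign_off())"
```

```text
the job is handed in; nothing more can be done
None
```

I turned the dial two detents anticlockwise by fingertip friction, so its pointer now rests at the green mark. I then pressed the blue button to its stop and let it come back up. The things lying round the unit look unmoved in the last top view. The job is handed in, but sign-off returned no verdict.

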